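# Draw out the camera monopod and hold it

### The arm

A 6-joint arm with a two-finger parallel gripper is mounted at the origin on a cart in front of the work surface, level with it; the furniture and walls round the work are solid. World frame = base frame: x ahead of the robot, y to its left, z up, the work surface at z = 0. Lengths are in m, angles in rad, forces in N, time in s.
With the tool pointing down it reaches from about 0.35 to 0.875 m from the base axis. Payload 4.2 kg.
Tool frame: the origin (TCP) lies between the finger pads; the fingertips stand env.tip_reach ahead of it and the grasp point (between the pads) lies 8 mm behind it (env.tip_reach is the distance from the TCP to the fingertips, in m); z points along the fingers, y is the line along which they close (so a half turn about z gives the same grasp; the last joint's range is limited). The gripper opens to 87 mm and grips with 3 to 60 N. Pads are 19 mm wide; open, the fingers measure 117 mm over their backs; the gripper's body (75 mm by 190 mm) begins 51 mm behind the grasp point.
Start: joints at [1.58, 0.385, 0.008, 0, -1.194, -0.259], TCP at [0.154, 0.606, 0.234] pointing down, gripper open.
Joint ranges: [-3.14, 3.14], [-1.21, 2.06], [-1.07, 1.41], [-3.16, 2.05], [-2.99, -0.16], [-3.1, 3.1]. Speed limits (rad/s): [2.79, 2.79, 3.14, 3.14, 3.14, 3.14].

### API

Orientations are given as a unit quaternion [w, x, y, z].
In Python, from station import env, grab_frame, get_calibration gives the robot as it stands.
- The arm moves only by the shell command python3 -m handwheel 'ROWS'. ROWS is JSON, a list of rows, each an object of numbers: "claw": the closure, from -1 (fully open) to 1 (shut), so that 0 is half open; "x", "y", "z": the shift along the tool's x, y, z in cm; "ax", "ay", "az": the turn, a rotation vector about the tool's x, y, z in rad. A call has 1 to 20 rows; each row is the pose to reach, as a shift and turn from the pose commanded when the call began, along the tool's axes at that moment; what a row does not reach only later rows make up. A row lasts 1/12 s, in which the tool goes at most 41.7 mm and 7.16 degrees, less where a joint would pass 70% of its speed; a pose out of reach is approached as far as the arm can. A call with a gripper value outside its range is refused whole. The fingers move at their own pace and stop on an object; the grip force is fixed at half the most. Time passes only in rows, so rows that repeat a pose let the fingers close. It gives the time, the measured TCP pose, the force, the opening and the grip force at its end, in the units of the state.
- env.read_state(): the state, without advancing time (a new reading comes with each control period).
- grab_frame(name): name is "scene" or "side" or "wrist"; returns the picture (420x560x3 uint8, red, green, blue); there is no depth.
- get_calibration(name): a dict with "fx", "fy", "cx", "cy" (pixels), "rvec" (rotation vector, rad) and "tvec" (3), from world to camera coordinates, as OpenCV has them; the wrist camera has in their place "hand_eye" (4x4, takes a point from camera to tool coordinates, whose origin is the TCP and whose axes are the flange's). Camera axes: x right, y down, z forward; pixel columns grow to the right and rows downward; lengths in m; the calibration is good to about 2 mm. A picture is of the moment at which its call begins: read the wrist's pose just before it. get_calibration takes no time and is no camera call.
- env.job_done(): hands the job in; it is judged then, once.
The state is a dict: "time_s": time; "q": joint angles; "joint_vel": joint speeds; "joint_efforts": joint torques, N m; "tcp_pos": TCP position; "tcp_rot": TCP orientation; "ft_force": force on the tool from outside, world axes, zero at the start; "moment": the same for the moment, N m; "gripper_width": finger opening in m; "gripper_force": force on a finger pad.
Only numpy, scipy, OpenCV 4.12 (cv2) and the standard library are available. Lean on these libraries where they do the work, as an engineer would, in place of code of your own. Each camera call takes 0.05 s, during which the arm holds its last target. There are 200 camera calls.

### The job

I want to work on the camera monopod that lies clamped in the wooden cradle, and need its telescope held out. First move the ink bottle that stands in front of the pole's end off to one side, upright and well clear of the pole's path; then press the release button on the lock housing fully down, grip the pole's thin neck behind the round camera plate and pull it straight out past the first stop to the second, final stop. Finish while still gripping the neck and holding the pole fully extended (springs draw it back if you let go), and leave everything else on the desk where it is.

Things in the scene. Friction and masses are not known exactly. Their poses are not given: they have to be found in the camera images.
- monopod: Camera monopod lying level, clamped in a dark wooden cradle fixed to the desk. Origin on the desk below the mouth of its fat outer tube; z up, +x = the way the telescope pulls out. Pole axis 60 mm above the desk. Outer tube 30 mm across, x = -166 to 0 mm; cradle x = -170 to -5, 84 wide, base 12 high, straps to 79 high; black lock housing x = -59 to -7, 42 wide, top 82 mm above the desk.
- button_top (a point): Centre of the top of the release button: a round upright steel button of 21 mm diameter on the lock housing, 35 mm behind the mouth of the fat tube. Its top is 97 mm above the desk before it is pressed, 15 mm above the housing.
- release_button (a joint): Travel of the release button in m: 0 up, 0.007 fully pressed (downward). It resists with about 3 N and stays down once pressed. Until it is pressed about 4.5 mm the telescope is locked shut.
- grip_neck (a point): Point on the axis of the pole's thin neck, 28 mm behind the camera plate, where it is to be gripped (16 mm across, 60 mm above the desk). Moves with the neck.
- pole_end: The thin end piece of the pole, axes as the monopod's; origin on the pole's axis, 34 mm behind grip_neck. Bare aluminium neck, 16 mm across, x = 12 to 58 mm, then a 26 mm collar, a round black camera plate 42 mm across at x = 62 to 75 mm and a stud to 81 mm. It moves 120 mm to +x in all.
- inner_tube (a joint): How far the inner tube has been pulled out of the middle tube, in m: 0 shut, 0.060 at its stop. It comes first, against about 3 to 3.5 N; its end is the first stop.
- middle_tube (a joint): How far the middle tube has been pulled out of the fat outer tube, in m: 0 shut, 0.060 at its stop. It follows after the first stop, against about 7 N; its end is the second, final stop. Springs draw both tubes back in when the pole is let go.
- ink_bottle: Loose dark blue square ink bottle with a round black cap, upright in the pole's path 158 to 183 mm to +x of the mouth of the fat tube, within 10 mm of the pole's line, turned up to 35 degrees. 46 x 46 mm, 52 mm high: square body 34 mm high, cap above it 31 mm across. 0.09 to 0.18 kg. Origin at the centre of its underside, x and y square to its sides, z up.
- eraser: Loose eraser in a card sleeve, 20 x 44 x 12 mm, beside the cradle; leave it. Origin at the centre of its underside.
- bone_folder: Loose pale flat bone paper folder, 19 x 148 x 8 mm, on the other side of the cradle; leave it. Origin at the centre of its underside.
- pin_tin: Loose round brass pin tin, 47 mm diameter, 34 mm high, to the robot's right; leave it. Origin at the centre of its underside.
- candle: Loose pillar candle, 57 mm diameter, 114 mm high, to the robot's right; leave it. Origin at the centre of its underside.
- matchbox: Loose matchbox, 37 x 53 x 16 mm, to the robot's right; leave it. Origin at the centre of its underside.
- sharpener: Loose brass pencil sharpener, 17 x 25 x 14 mm, to the robot's right; leave it. Origin at the centre of its underside.
There are look-alikes about, which are no part of the job. Of the things like the ink_bottle, leave any that is pink or purple; of the rest the larger one is meant.

How it is judged:
On the way, in this order (a step that is already met when the one before it is completed fails the run):
1. the ink bottle stands upright and released on the desk, clear of the pole's path ((y of ink_bottle in the frame of monopod above 0.06 m or y of ink_bottle in the frame of monopod below -0.06 m or x of ink_bottle in the frame of monopod above 0.26 m or x of ink_bottle in the frame of monopod below -0.21 m) and angle between ink_bottle's own z axis and vertical below 0.1 rad and height (world z) of ink_bottle between -0.006 and 0.006 m and linear speed of ink_bottle below 0.02 m/s and contact force between ink_bottle and the arm below 0.2 N and contact force between ink_bottle and the fingers below 0.2 N), for 0.2 s.
2. the release button is pressed down (value of joint release_button above 0.005 m), for 0.1 s.
3. the gripped neck is drawn out to the first stop (value of joint inner_tube above 0.055 m and contact force between pole_end and the fingers above 1 N), for 0.05 s.
At the end, for the whole second after the job is handed in: Fingers on the neck (grasp point within 45 mm of grip_neck, over 1.5 N), inner tube out 55+ mm, middle 54+ of 60 mm, button down, all still; ink bottle upright on the desk, centre 60+ mm to the side of the pole's line (or past its ends); other loose things within 30 mm of their places (value of joint inner_tube above 0.055 m and value of joint middle_tube above 0.054 m and value of joint release_button above 0.005 m and contact force between pole_end and the fingers above 1.5 N and linear speed of each of pole_end, ink_bottle below 0.02 m/s and distance between the grasp point and grip_neck below 0.045 m and (y of ink_bottle in the frame of monopod above 0.06 m or y of ink_bottle in the frame of monopod below -0.06 m or x of ink_bottle in the frame of monopod above 0.26 m or x of ink_bottle in the frame of monopod below -0.21 m) and angle between ink_bottle's own z axis and vertical below 0.1 rad and height (world z) of ink_bottle between -0.006 and 0.006 m and distance of each of eraser, bone_folder, pin_tin, candle, matchbox, sharpener from where it was at the start of the episode below 0.03 m); the arm keeps its last pose, push and grip.
It fails at once if the ink bottle is tipped over (angle between ink_bottle's own z axis and vertical above 0.6 rad).
It fails at once if another loose thing is pushed away (distance of any of eraser, bone_folder, pin_tin, candle, matchbox, sharpener from where it was at the start of the episode above 0.03 m).
It also fails if it takes over 61 s, if anything falls off the work surface, if the arm or the gripper's body presses on something with over 40 N, if the wrist force passes 120 N, or if a joint passes its speed limit or range.

## Working session

There is one attempt and no reset: what is moved stays moved. The work goes in short steps, Python scripts to look and compute and a shell command to move; the robot and the scene stay as the last step left them, time stands still between calls to the robot, and variables do not carry over. Pictures are saved under pics/ and viewed, at most 10 in all, crops included, and the job is handed in when it is done.

```bash
mkdir -p pics
cat > h.py <<'E'
import numpy as np, cv2
from scipy.spatial.transform import Rotation as R
from station import env, grab_frame, get_calibration
def cam(name):
    c=get_calibration(name); K=np.array([[c['fx'],0,c['cx']],[0,c['fy'],c['cy']],[0,0,1.]])
    if 'rvec' in c:
        Rm=cv2.Rodrigues(np.array(c['rvec'],float))[0]; t=np.array(c['tvec'],float).ravel()
        return K,Rm,t
    s=env.read_state(); q=s['tcp_rot']; T=np.eye(4); T[:3,:3]=R.from_quat([q[1],q[2],q[3],q[0]]).as_matrix(); T[:3,3]=s['tcp_pos']
    W=np.linalg.inv(T@np.array(c['hand_eye'])); return K,W[:3,:3],W[:3,3]
def ray(C,u,v):
    K,Rm,t=C; d=Rm.T@np.linalg.inv(K)@[u,v,1]; return -Rm.T@t,d
def plane(C,u,v,z):
    o,d=ray(C,u,v); return o+d*(z-o[2])/d[2]
def tri(C1,p1,C2,p2):
    o1,d1=ray(C1,*p1);o2,d2=ray(C2,*p2); s=np.linalg.lstsq(np.c_[d1,-d2],o2-o1,rcond=None)[0]
    a,b=o1+s[0]*d1,o2+s[1]*d2; return (a+b)/2,np.linalg.norm(a-b)
def proj(C,P):
    K,Rm,t=C; p=K@(Rm@np.asarray(P)+t); return p[:2]/p[2]
def snap(name,fn):
    C=cam(name); im=grab_frame(name)[:,:,::-1].copy(); cv2.imwrite('pics/'+fn,im); return C,im
E
python3 - <<'E'
from h import *
for n in ['scene','side','wrist']:
    C,im=snap(n,n+'0.png'); print(n,-C[1].T@C[2], C[1][2])
s=env.read_state(); print(s['time_s'],s['tcp_pos'],s['tcp_rot'],env.tip_reach,s['gripper_width'])
a=[cv2.imread(f'pics/{n}0.png') for n in ['scene','side']]
E
```

```text
scene [0.18691412 0.57045495 0.71565326] [ 0.397678   -0.6631821  -0.63406759]
side [ 0.29045701 -0.96227038  0.6570355 ] [ 0.27752421  0.81702361 -0.50542333]
wrist [0.2335264  0.58562763 0.3831581 ] [-0.28914596  0.07223222 -0.95455598]
0.15 [0.1543761  0.60520927 0.23270966] [ 8.16781039e-04  9.92203528e-01 -1.24625398e-01 -3.85705149e-05] 0.011 0.0867336152471224
```

View pics/scene0.png

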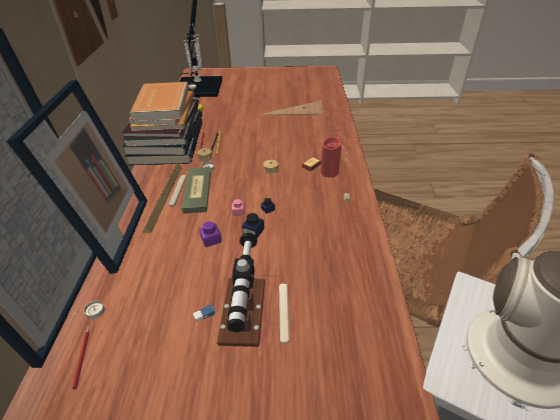

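View pics/side0.png

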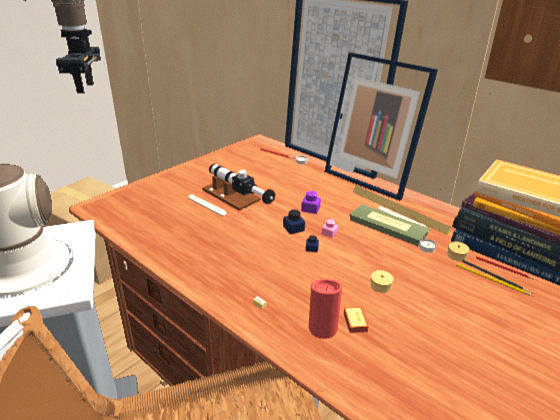

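The scene view shows the monopod at (240,300) and its plate at (248,240). The large dark blue bottle is just beyond the plate at (253,225), with the small look-alike at (267,205). In the side view the bottle is at (294,222), the plate at (268,197) and the button near (241,176). I'll zoom in for pixel accuracy.

Run:
```python
from h import *
a=cv2.imread('pics/scene0.png')[190:350,190:300]; b=cv2.imread('pics/side0.png')[150:260,180:330]
A=cv2.resize(a,None,fx=3.6,fy=3.6,interpolation=cv2.INTER_CUBIC); B=cv2.resize(b,None,fx=2.6,fy=2.6,interpolation=cv2.INTER_CUBIC)
o=np.zeros((600,800,3),np.uint8); o[:576,:396]=A; o[:286,400:790]=B
for i in range(0,110,10): cv2.line(o,(int(i*3.6),0),(int(i*3.6),6),(255,255,255),1)
for i in range(0,160,10): cv2.line(o,(0,int(i*3.6)),(6,int(i*3.6)),(255,255,255),1)
cv2.imwrite('pics/z.png',o)
S,D=cam('scene'),cam('side')
for n,p,q in [('button',(242,265),(241,175)),('plate',(248,239),(268,197))]: print(n,tri(S,p,D,q))
for n,C in (('scene',S),('side',D)):
    im=cv2.imread(f'pics/{n}0.png'); h=cv2.cvtColor(im,cv2.COLOR_BGR2HSV)
    m=cv2.inRange(h,(105,110,15),(128,255,110))
    N,l,st,ce=cv2.connectedComponentsWithStats(m)
    for i in range(1,N):
        if st[i,4]>40: print(n,st[i],ce[i].round(1),plane(C,*ce[i],.02).round(3))
```

```text
button (array([0.54704197, 0.13426446, 0.08622024]), np.float64(0.0065636261497891086))
plate (array([0.59645549, 0.04183999, 0.05947096]), np.float64(0.0063290063820160124))
side [296   0   6  15  46] [298.5   7.2] [2.02 3.72 0.02]
side [394  14  11  35  88] [399.4  31.1] [2.341 2.307 0.02 ]
side [290  16  10  73 198] [295.   50.8] [1.313 1.842 0.02 ]
side [388  56  28  27  92] [396.7  67.7] [1.726 1.302 0.02 ]
side [416  69  21  61 193] [425.8  99.1] [1.56  0.763 0.02 ]
side [288  90   6  30  74] [290.4 104.4] [0.939 0.853 0.02 ]
side [286 135  22  18  67] [293.6 144.6] [0.805 0.434 0.02 ]
side [404 151  10  22  59] [408.7 162.1] [1.12  0.196 0.02 ]
side [386 174  22  26  72] [400.1 187.1] [1.003 0.052 0.02 ]
side [284 217  20  16 201] [293.6 224.8] [ 0.634 -0.049  0.02 ]
side [456 228  62  32 299] [485.  246.1] [ 1.043 -0.269  0.02 ]
side [307 240  11  11  73] [311.7 245.5] [ 0.646 -0.147  0.02 ]
side [518 255  32  16  93] [532.3 263.2] [ 1.103 -0.356  0.02 ]
```

View pics/z.png

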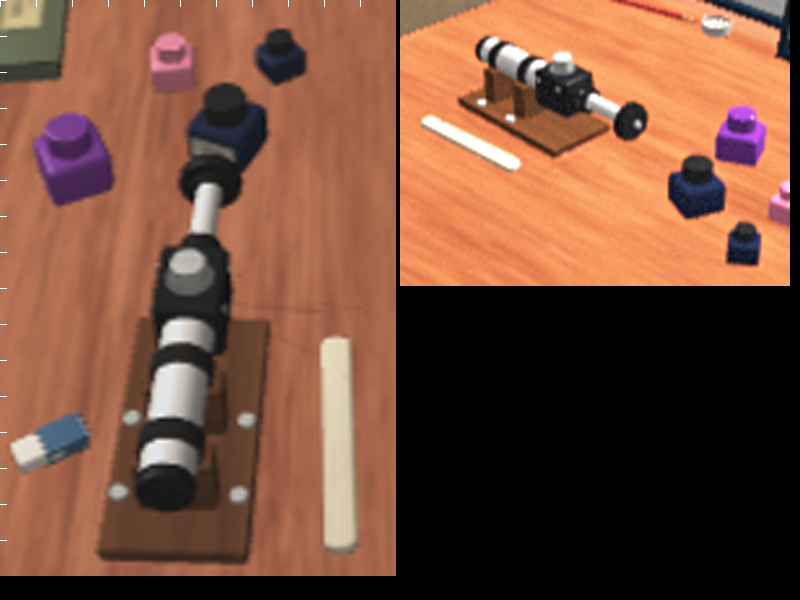

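The zoom gives these pixel positions:

| Point | Scene | Side |
|---|---|---|
| Button top | (242.5,262.8) | (242.3,172.3) |
| Plate | (248.6,240.3) | (268.5,196.5) |
| Bottle cap top | (253,216) | (294.6,212.5) |

The purple bottle is to the left, and the pink and small blue ones are beyond.

Run:
```python
from h import *
S,D=cam('scene'),cam('side')
a=lambda x,y:(x/3.6+190,y/3.6+190); b=lambda x,y:((x-400)/2.6+180,y/2.6+150)
for n,p,q in [('button',(189,262),(562,58)),('plate',(211,181),(630,121)),('cap',(227,93),(698,162)),('purple cap',(70,128),(742,114)),('smallblue',(280,38),(745,229)),('pink',(173,41),(791,187))]: 
    P,e=tri(S,a(*p),D,b(*q)); print(n,P.round(4),round(e,4))
for n,p,z in [('folder near',(337,340),.008),('folder far',(340,545),.008),('cradle c1',(270,322),.012),('cradle c2',(247,560),.012),('cradle c3',(100,556),.012),('cradle c4',(138,318),.012),('bot left corner',(190,160),.0),('bot right corner top',(266,124),.034),('bot lefttop',(192,130),.034)]:
    print(n,plane(S,*a(*p),z).round(4))
s=env.read_state(); q=s['tcp_rot']; print(R.from_quat([q[1],q[2],q[3],q[0]]).as_matrix().round(3))
```

```text
button [0.5484 0.1329 0.0934] 0.0015
plate [0.5961 0.0431 0.0586] 0.0016
cap [ 0.6396 -0.0411  0.052 ] 0.0016
purple cap [0.7171 0.04   0.0492] 0.001
smallblue [ 0.6533 -0.1331  0.0315] 0.0013
pink [ 0.7194 -0.0859  0.0361] 0.0015
folder near [0.4807 0.081  0.008 ]
folder far [0.4085 0.2031 0.008 ]
cradle c1 [0.5232 0.0921 0.012 ]
cradle c2 [0.4468 0.2378 0.012 ]
cradle c3 [0.5179 0.2753 0.012 ]
cradle c4 [0.5981 0.1304 0.012 ]
bot left corner [ 0.659  -0.0147  0.    ]
bot right corner top [ 0.6102 -0.0436  0.034 ]
bot lefttop [ 0.6527 -0.0128  0.034 ]
[[ 0.969 -0.247 -0.   ]
 [-0.247 -0.969 -0.002]
 [ 0.     0.002 -1.   ]]
```

```bash
python3 -m handwheel '[{"x":63,"y":50.6,"az":0.84,"claw":-1},{"x":63,"y":50.6,"az":0.84,"claw":-1},{"x":63,"y":50.6,"az":0.84,"claw":-1},{"x":63,"y":50.6,"az":0.84,"claw":-1},{"x":63,"y":50.6,"az":0.84,"claw":-1},{"x":63,"y":50.6,"az":0.84,"claw":-1},{"x":63,"y":50.6,"az":0.84,"claw":-1},{"x":63,"y":50.6,"az":0.84,"claw":-1},{"x":63,"y":50.6,"az":0.84,"claw":-1},{"x":63,"y":50.6,"az":0.84,"claw":-1},{"x":63,"y":50.6,"az":0.84,"claw":-1},{"x":63,"y":50.6,"az":0.84,"claw":-1},{"x":63,"y":50.6,"az":0.84,"claw":-1},{"x":63,"y":50.6,"az":0.84,"claw":-1},{"x":63,"y":50.6,"az":0.84,"claw":-1},{"x":63,"y":50.6,"az":0.84,"claw":-1},{"x":63,"y":50.6,"az":0.84,"claw":-1},{"x":63,"y":50.6,"az":0.84,"claw":-1},{"x":63,"y":50.6,"az":0.84,"claw":-1},{"x":63,"y":50.6,"az":0.84,"claw":-1}]'
```

```text
schema error: expected keys claw, x, y, z, ax, ay, az
```

```bash
python3 -m handwheel '[{"x":63,"y":50.6,"z":0,"ax":0,"ay":0,"az":0.84,"claw":-1},{"x":63,"y":50.6,"z":0,"ax":0,"ay":0,"az":0.84,"claw":-1},{"x":63,"y":50.6,"z":0,"ax":0,"ay":0,"az":0.84,"claw":-1},{"x":63,"y":50.6,"z":0,"ax":0,"ay":0,"az":0.84,"claw":-1},{"x":63,"y":50.6,"z":0,"ax":0,"ay":0,"az":0.84,"claw":-1},{"x":63,"y":50.6,"z":0,"ax":0,"ay":0,"az":0.84,"claw":-1},{"x":63,"y":50.6,"z":0,"ax":0,"ay":0,"az":0.84,"claw":-1},{"x":63,"y":50.6,"z":0,"ax":0,"ay":0,"az":0.84,"claw":-1},{"x":63,"y":50.6,"z":0,"ax":0,"ay":0,"az":0.84,"claw":-1},{"x":63,"y":50.6,"z":0,"ax":0,"ay":0,"az":0.84,"claw":-1},{"x":63,"y":50.6,"z":0,"ax":0,"ay":0,"az":0.84,"claw":-1},{"x":63,"y":50.6,"z":0,"ax":0,"ay":0,"az":0.84,"claw":-1},{"x":63,"y":50.6,"z":0,"ax":0,"ay":0,"az":0.84,"claw":-1},{"x":63,"y":50.6,"z":0,"ax":0,"ay":0,"az":0.84,"claw":-1},{"x":63,"y":50.6,"z":0,"ax":0,"ay":0,"az":0.84,"claw":-1},{"x":63,"y":50.6,"z":0,"ax":0,"ay":0,"az":0.84,"claw":-1},{"x":63,"y":50.6,"z":0,"ax":0,"ay":0,"az":0.84,"claw":-1},{"x":63,"y":50.6,"z":0,"ax":0,"ay":0,"az":0.84,"claw":-1},{"x":63,"y":50.6,"z":0,"ax":0,"ay":0,"az":0.84,"claw":-1},{"x":63,"y":50.6,"z":0,"ax":0,"ay":0,"az":0.84,"claw":-1}]'
python3 - <<'E'
from h import *
C,im=snap('wrist','w1.png'); print(env.read_state()['q'])
np.savez('w1.npz',K=C[0],R=C[1],t=C[2])
print(proj(C,[.6396,-.0411,.052]),proj(C,[.6396,-.0411,.034]))
E
```

```text
time_s: 1.82
tcp_pos: [0.6418, -0.0446, 0.2323]
tcp_rot: [0.001, 0.854, -0.52, -0.0]
ft_force: [0.6, -0.1, -0.5]
gripper_width: 0.0874
gripper_force: 0.0
[ 0.18103404  0.41836343  0.0557849   0.00131676 -1.2093563   0.29438701]
[275.71809276 193.58461684] [275.71027557 189.71218081]
```

View pics/w1.png

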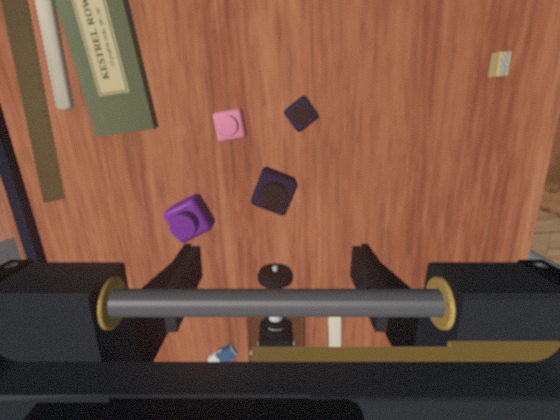

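The wrist view shows the bottle at about (275,191), its top corners near (267,168), (297,182), (285,213) and (252,200). The plate is at (275,275), in line with it.

Run:
```python
from h import *
C=cam('wrist'); im=cv2.imread('pics/w1.png')
m=cv2.inRange(im[150:230,235:315],(0,0,0),(110,60,60)); m=cv2.morphologyEx(m,cv2.MORPH_OPEN,np.ones((3,3)))
c=max(cv2.findContours(m,0,2)[0],key=cv2.contourArea); r=cv2.minAreaRect(c); print(r)
bp=cv2.boxPoints(r)+[235,150]; P=np.array([plane(C,*p,.034) for p in bp]); print(P.round(4),P.mean(0).round(4))
for i in range(4):
    e=P[(i+1)%4]-P[i]; print(np.linalg.norm(e),np.degrees(np.arctan2(e[1],e[0])))
print('cap',plane(C,275,192,.052),'plate',plane(C,275,275,.06))
s=env.read_state();q=s['tcp_rot'];M=R.from_quat([q[1],q[2],q[3],q[0]]).as_matrix();print(M.round(3))
```

```text
Traceback (most recent call last):
ValueError: max() iterable argument is empty
```

Run:
```python
from h import *
C=cam('wrist'); im=cv2.imread('pics/w1.png')
print(im[185,265],im[205,255],im[192,275],im[160,240])
g=im[150:230,235:315,2].copy(); _,m=cv2.threshold(g,0,255,cv2.THRESH_BINARY_INV+cv2.THRESH_OTSU)
c=max(cv2.findContours(m,cv2.RETR_EXTERNAL,cv2.CHAIN_APPROX_NONE)[0],key=cv2.contourArea); r=cv2.minAreaRect(c); print(_,r)
bp=cv2.boxPoints(r)+[235,150]; P=np.array([plane(C,*p,.034) for p in bp]); print(P.round(4),P.mean(0).round(4))
for i in range(4):
    e=P[(i+1)%4]-P[i]; print(np.linalg.norm(e),np.degrees(np.arctan2(e[1],e[0])))
print('cap',plane(C,275,192,.052),'plate',plane(C,275,275,.06))
s=env.read_state();q=s['tcp_rot'];M=R.from_quat([q[1],q[2],q[3],q[0]]).as_matrix();print(M.round(3))
```

```text
[53 48 67] [ 63  67 106] [42 48 67] [ 72  97 156]
113.0 ((39.03866195678711, 40.89948272705078), (38.19537353515625, 40.421043395996094), 21.037511825561523)
[[ 0.6608 -0.0134  0.034 ]
 [ 0.6656 -0.061   0.034 ]
 [ 0.622  -0.0657  0.034 ]
 [ 0.6155 -0.0175  0.034 ]] [ 0.641  -0.0394  0.034 ]
0.047927775268644585 -84.31283264830918
0.04377864573548264 -173.9360539396502
0.04862229905133174 97.66942288777786
0.04546111141972471 5.211338722850025
cap [ 0.64165426 -0.04321398  0.052     ] plate [0.5966244  0.04432553 0.06      ]
[[ 0.458 -0.889 -0.001]
 [-0.889 -0.458 -0.001]
 [ 0.001  0.001 -1.   ]]
```

```bash
python3 -m handwheel '[{"x":-0.3,"y":0,"z":3,"ax":0,"ay":0,"az":0.365,"claw":-1},{"x":-0.3,"y":0,"z":6,"ax":0,"ay":0,"az":0.365,"claw":-1},{"x":-0.3,"y":0,"z":9,"ax":0,"ay":0,"az":0.365,"claw":-1},{"x":-0.3,"y":0,"z":12,"ax":0,"ay":0,"az":0.365,"claw":-1},{"x":-0.3,"y":0,"z":15,"ax":0,"ay":0,"az":0.365,"claw":-1},{"x":-0.3,"y":0,"z":17.5,"ax":0,"ay":0,"az":0.365,"claw":-1},{"x":-0.3,"y":0,"z":19.5,"ax":0,"ay":0,"az":0.365,"claw":-1},{"x":-0.3,"y":0,"z":21.2,"ax":0,"ay":0,"az":0.365,"claw":-1},{"x":-0.3,"y":0,"z":21.2,"ax":0,"ay":0,"az":0.365,"claw":-1},{"x":-0.3,"y":0,"z":21.2,"ax":0,"ay":0,"az":0.365,"claw":0},{"x":-0.3,"y":0,"z":21.2,"ax":0,"ay":0,"az":0.365,"claw":0.5},{"x":-0.3,"y":0,"z":21.2,"ax":0,"ay":0,"az":0.365,"claw":1},{"x":-0.3,"y":0,"z":21.2,"ax":0,"ay":0,"az":0.365,"claw":1},{"x":-0.3,"y":0,"z":21.2,"ax":0,"ay":0,"az":0.365,"claw":1},{"x":-0.3,"y":0,"z":21.2,"ax":0,"ay":0,"az":0.365,"claw":1},{"x":-0.3,"y":0,"z":21.2,"ax":0,"ay":0,"az":0.365,"claw":1}]'
python3 - <<'E'
from h import *
s=env.read_state();q=s['tcp_rot'];M=R.from_quat([q[1],q[2],q[3],q[0]]).as_matrix();print(M.round(3)); print(s['q'])
print(M.T@(np.array([.535,-.10,s['tcp_pos'][2]])-s['tcp_pos']))
E
```

```text
time_s: 3.2
tcp_pos: [0.6388, -0.0377, 0.0221]
tcp_rot: [-0.0, 0.747, -0.665, 0.0]
ft_force: [1.4, -0.3, 1.1]
gripper_width: 0.0485
gripper_force: 0.5
[[ 0.116 -0.993  0.001]
 [-0.993 -0.116  0.   ]
 [-0.    -0.001 -1.   ]]
[ 1.93413566e-01  6.16717177e-01 -1.87698317e-01  6.31027991e-05
 -7.65168393e-01 -7.74392371e-02]
[ 0.04983096  0.11028715 -0.00013619]
```

```bash
python3 -m handwheel '[{"x":0,"y":0,"z":0,"ax":0,"ay":0,"az":0,"claw":1},{"x":0,"y":0,"z":0,"ax":0,"ay":0,"az":0,"claw":1},{"x":0,"y":0,"z":0,"ax":0,"ay":0,"az":0,"claw":1},{"x":0,"y":0,"z":-1,"ax":0,"ay":0,"az":0,"claw":1},{"x":0,"y":0,"z":-3,"ax":0,"ay":0,"az":0,"claw":1},{"x":1,"y":2,"z":-3,"ax":0,"ay":0,"az":0,"claw":1},{"x":2,"y":4.5,"z":-3,"ax":0,"ay":0,"az":0,"claw":1},{"x":3,"y":7,"z":-3,"ax":0,"ay":0,"az":0,"claw":1},{"x":4,"y":9.5,"z":-3,"ax":0,"ay":0,"az":0,"claw":1},{"x":5,"y":11,"z":-3,"ax":0,"ay":0,"az":0,"claw":1},{"x":5,"y":11,"z":-3,"ax":0,"ay":0,"az":0,"claw":1},{"x":5,"y":11,"z":-2,"ax":0,"ay":0,"az":0,"claw":1},{"x":5,"y":11,"z":-1,"ax":0,"ay":0,"az":0,"claw":1},{"x":5,"y":11,"z":-0.4,"ax":0,"ay":0,"az":0,"claw":1},{"x":5,"y":11,"z":0,"ax":0,"ay":0,"az":0,"claw":1},{"x":5,"y":11,"z":0,"ax":0,"ay":0,"az":0,"claw":1},{"x":5,"y":11,"z":0,"ax":0,"ay":0,"az":0,"claw":1}]'
```

```text
time_s: 4.62
tcp_pos: [0.5348, -0.0998, 0.0219]
tcp_rot: [0.001, 0.747, -0.664, -0.001]
ft_force: [-4.4, 0.9, 8.5]
gripper_width: 0.0457
gripper_force: 30.0
```

```bash
python3 -m handwheel '[{"x":0,"y":0,"z":0,"ax":0,"ay":0,"az":0,"claw":-0.3},{"x":0,"y":0,"z":0,"ax":0,"ay":0,"az":0,"claw":-0.6},{"x":0,"y":0,"z":0,"ax":0,"ay":0,"az":0,"claw":-1},{"x":0,"y":0,"z":0,"ax":0,"ay":0,"az":0,"claw":-1},{"x":0,"y":0,"z":0,"ax":0,"ay":0,"az":0,"claw":-1},{"x":0,"y":0,"z":-2,"ax":0,"ay":0,"az":0,"claw":-1},{"x":0,"y":0,"z":-5,"ax":0,"ay":0,"az":0,"claw":-1},{"x":0,"y":0,"z":-9,"ax":0,"ay":0,"az":0,"claw":-1},{"x":0,"y":0,"z":-13,"ax":0,"ay":0,"az":0,"claw":-1},{"x":0,"y":0,"z":-17,"ax":0,"ay":0,"az":0,"claw":-1},{"x":0,"y":0,"z":-17,"ax":0,"ay":0,"az":0,"claw":-1},{"x":0,"y":0,"z":-17,"ax":0,"ay":0,"az":0,"claw":1}]'
python3 - <<'E'
from h import *
C,im=snap('wrist','w2.png'); S,im2=snap('scene','s2.png')
s=env.read_state();q=s['tcp_rot'];M=R.from_quat([q[1],q[2],q[3],q[0]]).as_matrix();print(M.round(3),s['tcp_pos'],s['q'])
o=np.vstack([im[:240],im2[180:360]]);cv2.imwrite('pics/v2.png',o)
E
```

```text
time_s: 5.62
tcp_pos: [0.5364, -0.1, 0.1944]
tcp_rot: [-0.003, 0.747, -0.665, 0.002]
ft_force: [-0.6, 0.1, -0.5]
gripper_width: 0.0843
gripper_force: 0.0
[[ 0.115 -0.993 -0.002]
 [-0.993 -0.115  0.   ]
 [-0.001  0.001 -1.   ]] [ 0.53417857 -0.10008968  0.19068711] [ 1.12839150e-01  2.83690150e-01 -2.55762556e-01 -7.81822637e-04
 -1.03283386e+00  3.10651930e-03]
```

View pics/v2.png

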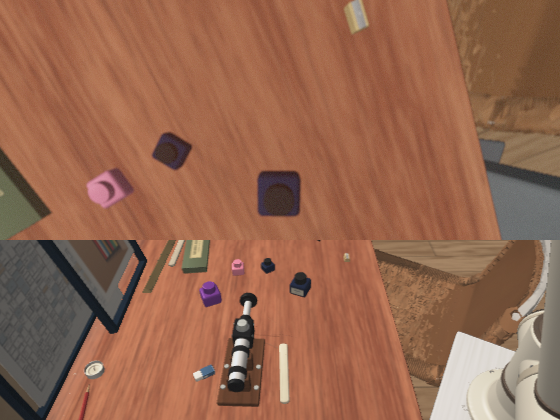

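The bottle now stands upright, well to the robot's side of the pole: wrist (278,193), scene crop (300,284). The pole's path is clear, so I'll go above the button with the fingers closed.

```bash
python3 -m handwheel '[{"x":-23,"y":-4,"z":-4,"ax":0,"ay":0,"az":-0.36,"claw":1},{"x":-23,"y":-4,"z":-4,"ax":0,"ay":0,"az":-0.36,"claw":1},{"x":-23,"y":-4,"z":-4,"ax":0,"ay":0,"az":-0.36,"claw":1},{"x":-23,"y":-4,"z":-4,"ax":0,"ay":0,"az":-0.36,"claw":1},{"x":-23,"y":-4,"z":-4,"ax":0,"ay":0,"az":-0.36,"claw":1},{"x":-23,"y":-4,"z":-4,"ax":0,"ay":0,"az":-0.36,"claw":1},{"x":-23,"y":-4,"z":-4,"ax":0,"ay":0,"az":-0.36,"claw":1},{"x":-23,"y":-4,"z":-4,"ax":0,"ay":0,"az":-0.36,"claw":1},{"x":-23,"y":-4,"z":-4,"ax":0,"ay":0,"az":-0.36,"claw":1}]'
python3 - <<'E'
from h import *
C,im=snap('wrist','w3.png')
s=env.read_state();q=s['tcp_rot'];M=R.from_quat([q[1],q[2],q[3],q[0]]).as_matrix();print(M.round(3),s['tcp_pos'],s['gripper_width'])
print('button exp',proj(C,[.548,.133,.097]),'plate',proj(C,[.5963,.0437,.06]), 'tip', proj(C,s['tcp_pos']+M[:,2]*.011))
E
```

```text
time_s: 6.47
tcp_pos: [0.5472, 0.1325, 0.2295]
tcp_rot: [0.002, 0.854, -0.52, -0.001]
ft_force: [-0.4, 0.3, 0.1]
gripper_width: 0.0206
gripper_force: 0.0
[[ 0.457 -0.889 -0.003]
 [-0.889 -0.457 -0.002]
 [-0.     0.004 -1.   ]] [0.54733107 0.13190829 0.22986653] 0.016036495032853065
button exp [273.93903313 201.99530355] plate [271.750205    91.11245239] tip [275.51609905 259.33094859]
```

View pics/w3.png

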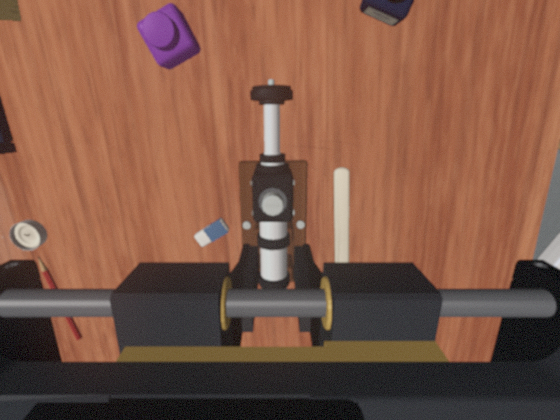

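Button at (273,202), neck around (272,130), plate (271,92), all as predicted. I'll press.

```bash
python3 -m handwheel '[{"x":0,"y":0,"z":4,"ax":0,"ay":0,"az":0,"claw":1},{"x":0,"y":0,"z":8,"ax":0,"ay":0,"az":0,"claw":1},{"x":0,"y":0,"z":10.5,"ax":0,"ay":0,"az":0,"claw":1},{"x":0,"y":0,"z":11.5,"ax":0,"ay":0,"az":0,"claw":1},{"x":0,"y":0,"z":12.1,"ax":0,"ay":0,"az":0,"claw":1},{"x":0,"y":0,"z":12.4,"ax":0,"ay":0,"az":0,"claw":1},{"x":0,"y":0,"z":12.7,"ax":0,"ay":0,"az":0,"claw":1},{"x":0,"y":0,"z":12.9,"ax":0,"ay":0,"az":0,"claw":1},{"x":0,"y":0,"z":12.9,"ax":0,"ay":0,"az":0,"claw":1},{"x":0,"y":0,"z":12.9,"ax":0,"ay":0,"az":0,"claw":1}]'
```

```text
time_s: 7.35
tcp_pos: [0.5491, 0.1332, 0.1038]
tcp_rot: [-0.001, 0.854, -0.52, 0.001]
ft_force: [0.9, -2.2, 2.9]
gripper_width: 0.0004
gripper_force: 1.3
```

```bash
python3 -m handwheel '[{"x":0,"y":0,"z":0.2,"ax":0,"ay":0,"az":0,"claw":1},{"x":0,"y":0,"z":0.3,"ax":0,"ay":0,"az":0,"claw":1},{"x":0,"y":0,"z":0.5,"ax":0,"ay":0,"az":0,"claw":1},{"x":0,"y":0,"z":0.5,"ax":0,"ay":0,"az":0,"claw":1},{"x":0,"y":0,"z":0.5,"ax":0,"ay":0,"az":0,"claw":1}]'
```

```text
time_s: 7.77
tcp_pos: [0.5491, 0.1332, 0.1012]
tcp_rot: [-0.001, 0.854, -0.52, 0.001]
ft_force: [-5.6, -1.6, 19.5]
gripper_width: -0.0
gripper_force: 9.1
```

The 20 N reading shows the button has bottomed. Next I'll rise, open the fingers, move 6.7 cm along the pole and descend on the neck.

```bash
python3 -m handwheel '[{"x":0,"y":0,"z":-3,"ax":0,"ay":0,"az":0,"claw":1},{"x":0,"y":0,"z":-6,"ax":0,"ay":0,"az":0,"claw":-1},{"x":3,"y":0,"z":-6,"ax":0,"ay":0,"az":0,"claw":-1},{"x":6.7,"y":0,"z":-6,"ax":0,"ay":0,"az":0,"claw":-1},{"x":6.7,"y":0,"z":-6,"ax":0,"ay":0,"az":0,"claw":-1},{"x":6.7,"y":0,"z":-6,"ax":0,"ay":0,"az":0,"claw":-1},{"x":6.7,"y":0,"z":-6,"ax":0,"ay":0,"az":0,"claw":-1},{"x":6.7,"y":0,"z":-4,"ax":0,"ay":0,"az":0,"claw":-1},{"x":6.7,"y":0,"z":-1,"ax":0,"ay":0,"az":0,"claw":-1},{"x":6.7,"y":0,"z":2,"ax":0,"ay":0,"az":0,"claw":-1},{"x":6.7,"y":0,"z":3.5,"ax":0,"ay":0,"az":0,"claw":-1},{"x":6.7,"y":0,"z":4.3,"ax":0,"ay":0,"az":0,"claw":-1},{"x":6.7,"y":0,"z":4.3,"ax":0,"ay":0,"az":0,"claw":-1},{"x":6.7,"y":0,"z":4.3,"ax":0,"ay":0,"az":0,"claw":-1}]'
python3 - <<'E'
from h import *
C,im=snap('wrist','w4.png')
E
```

```text
time_s: 8.93
tcp_pos: [0.5791, 0.0742, 0.0549]
tcp_rot: [-0.0, 0.854, -0.52, 0.0]
ft_force: [0.5, -0.2, 0.3]
gripper_width: 0.0791
gripper_force: 0.0
```

View pics/w4.png

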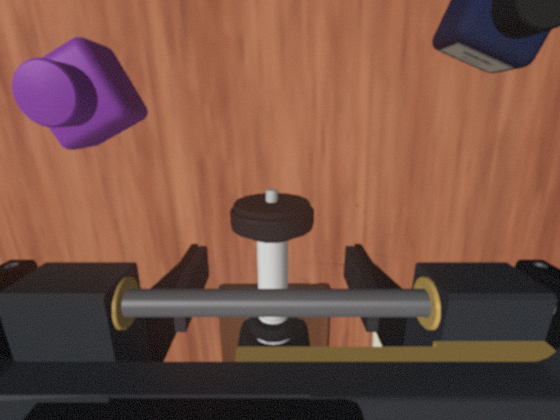

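The fingers straddle the neck, which sits centred at column 273 behind the plate (272,215). I'll close.

```bash
python3 -m handwheel '[{"x":0,"y":0,"z":0,"ax":0,"ay":0,"az":0,"claw":1},{"x":0,"y":0,"z":0,"ax":0,"ay":0,"az":0,"claw":1},{"x":0,"y":0,"z":0,"ax":0,"ay":0,"az":0,"claw":1},{"x":0,"y":0,"z":0,"ax":0,"ay":0,"az":0,"claw":1},{"x":0,"y":0,"z":0,"ax":0,"ay":0,"az":0,"claw":1},{"x":0,"y":0,"z":0,"ax":0,"ay":0,"az":0,"claw":1},{"x":0,"y":0,"z":0,"ax":0,"ay":0,"az":0,"claw":1},{"x":0,"y":0,"z":0,"ax":0,"ay":0,"az":0,"claw":1},{"x":0,"y":0,"z":0,"ax":0,"ay":0,"az":0,"claw":1},{"x":0,"y":0,"z":0,"ax":0,"ay":0,"az":0,"claw":1}]'
```

```text
time_s: 9.82
tcp_pos: [0.5788, 0.0733, 0.0545]
tcp_rot: [0.0, 0.854, -0.52, -0.0]
ft_force: [-0.3, 0.0, -0.1]
gripper_width: 0.0286
gripper_force: 0.0
```

```bash
python3 -m handwheel '[{"x":0,"y":0,"z":0,"ax":0,"ay":0,"az":0,"claw":1},{"x":0,"y":0,"z":0,"ax":0,"ay":0,"az":0,"claw":1},{"x":0,"y":0,"z":0,"ax":0,"ay":0,"az":0,"claw":1},{"x":0,"y":0,"z":0,"ax":0,"ay":0,"az":0,"claw":1},{"x":0,"y":0,"z":0,"ax":0,"ay":0,"az":0,"claw":1},{"x":0,"y":0,"z":0,"ax":0,"ay":0,"az":0,"claw":1}]'
python3 -m handwheel '[{"x":0.5,"y":0,"z":0,"ax":0,"ay":0,"az":0,"claw":1},{"x":1,"y":0,"z":0,"ax":0,"ay":0,"az":0,"claw":1},{"x":1.5,"y":0,"z":0,"ax":0,"ay":0,"az":0,"claw":1},{"x":2,"y":0,"z":0,"ax":0,"ay":0,"az":0,"claw":1},{"x":2.5,"y":0,"z":0,"ax":0,"ay":0,"az":0,"claw":1},{"x":3,"y":0,"z":0,"ax":0,"ay":0,"az":0,"claw":1},{"x":3,"y":0,"z":0,"ax":0,"ay":0,"az":0,"claw":1},{"x":3,"y":0,"z":0,"ax":0,"ay":0,"az":0,"claw":1}]'
```

```text
time_s: 10.32
tcp_pos: [0.5809, 0.0744, 0.0547]
tcp_rot: [-0.002, 0.854, -0.52, 0.002]
ft_force: [5.0, 2.1, -4.4]
gripper_width: 0.015
gripper_force: 30.0
time_s: 10.98
tcp_pos: [0.5946, 0.048, 0.0548]
tcp_rot: [-0.002, 0.854, -0.52, 0.001]
ft_force: [4.2, 4.2, -2.9]
gripper_width: 0.0149
gripper_force: 30.0
```

```bash
python3 -m handwheel '[{"x":0.5,"y":-0.1,"z":0,"ax":0,"ay":0,"az":0,"claw":1},{"x":1,"y":-0.1,"z":0,"ax":0,"ay":0,"az":0,"claw":1},{"x":1.5,"y":-0.1,"z":0,"ax":0,"ay":0,"az":0,"claw":1},{"x":2,"y":-0.1,"z":0,"ax":0,"ay":0,"az":0,"claw":1},{"x":2.5,"y":-0.1,"z":0,"ax":0,"ay":0,"az":0,"claw":1},{"x":3,"y":-0.1,"z":0,"ax":0,"ay":0,"az":0,"claw":1},{"x":3.1,"y":-0.1,"z":0,"ax":0,"ay":0,"az":0,"claw":1},{"x":3.1,"y":-0.1,"z":0,"ax":0,"ay":0,"az":0,"claw":1},{"x":3.1,"y":-0.1,"z":0,"ax":0,"ay":0,"az":0,"claw":1}]'
python3 -m handwheel '[{"x":0.5,"y":0,"z":0,"ax":0,"ay":0,"az":0,"claw":1},{"x":1,"y":0,"z":0,"ax":0,"ay":0,"az":0,"claw":1},{"x":1.5,"y":0,"z":0,"ax":0,"ay":0,"az":0,"claw":1},{"x":2,"y":0,"z":0,"ax":0,"ay":0,"az":0,"claw":1},{"x":2.5,"y":0,"z":0,"ax":0,"ay":0,"az":0,"claw":1},{"x":3,"y":0,"z":0,"ax":0,"ay":0,"az":0,"claw":1},{"x":3,"y":0,"z":0,"ax":0,"ay":0,"az":0,"claw":1},{"x":3,"y":0,"z":0,"ax":0,"ay":0,"az":0,"claw":1}]'
```

```text
time_s: 11.73
tcp_pos: [0.6087, 0.0211, 0.0547]
tcp_rot: [-0.001, 0.854, -0.52, 0.001]
ft_force: [2.6, 5.2, -1.7]
gripper_width: 0.0156
gripper_force: 30.0
time_s: 12.4
tcp_pos: [0.6224, -0.0052, 0.0546]
tcp_rot: [-0.002, 0.854, -0.52, 0.0]
ft_force: [1.8, 7.3, -1.0]
gripper_width: 0.0151
gripper_force: 30.0
```

```bash
python3 -m handwheel '[{"x":0.5,"y":0,"z":0,"ax":0,"ay":0,"az":0,"claw":1},{"x":1,"y":0,"z":0,"ax":0,"ay":0,"az":0,"claw":1},{"x":1.5,"y":0,"z":0,"ax":0,"ay":0,"az":0,"claw":1},{"x":2,"y":0,"z":0,"ax":0,"ay":0,"az":0,"claw":1},{"x":2.4,"y":0,"z":0,"ax":0,"ay":0,"az":0,"claw":1},{"x":2.8,"y":0,"z":0,"ax":0,"ay":0,"az":0,"claw":1},{"x":3.1,"y":0,"z":0,"ax":0,"ay":0,"az":0,"claw":1},{"x":3.2,"y":0,"z":0,"ax":0,"ay":0,"az":0,"claw":1},{"x":3.2,"y":0,"z":0,"ax":0,"ay":0,"az":0,"claw":1},{"x":3.2,"y":0,"z":0,"ax":0,"ay":0,"az":0,"claw":1}]'
```

```text
time_s: 13.23
tcp_pos: [0.6366, -0.0322, 0.0545]
tcp_rot: [-0.002, 0.854, -0.52, -0.0]
ft_force: [0.9, 11.2, 0.4]
gripper_width: 0.0148
gripper_force: 30.0
```

```bash
python3 -m handwheel '[{"x":0.1,"y":0,"z":0,"ax":0,"ay":0,"az":0,"claw":1},{"x":0.2,"y":0,"z":0,"ax":0,"ay":0,"az":0,"claw":1},{"x":0.2,"y":0,"z":0,"ax":0,"ay":0,"az":0,"claw":1},{"x":0.2,"y":0,"z":0,"ax":0,"ay":0,"az":0,"claw":1},{"x":0.2,"y":0,"z":0,"ax":0,"ay":0,"az":0,"claw":1},{"x":0.2,"y":0,"z":0,"ax":0,"ay":0,"az":0,"claw":1}]'
python3 - <<'E'
from h import *
C,im=snap('wrist','w5.png'); S,a=snap('scene','s5.png'); D,b=snap('side','d5.png')
o=np.zeros((600,800,3),np.uint8); o[:300,:400]=cv2.resize(im,(400,300)); o[:400,400:]=cv2.resize(a[180:330,170:320],(400,400)); o[300:,:400]=cv2.resize(b[140:260,170:330],(400,300)); cv2.imwrite('pics/v5.png',o)
E
```

```text
time_s: 13.73
tcp_pos: [0.6366, -0.0324, 0.0543]
tcp_rot: [-0.002, 0.854, -0.52, -0.001]
ft_force: [-1.5, 17.0, 0.9]
gripper_width: 0.015
gripper_force: 30.0
```

View pics/v5.png

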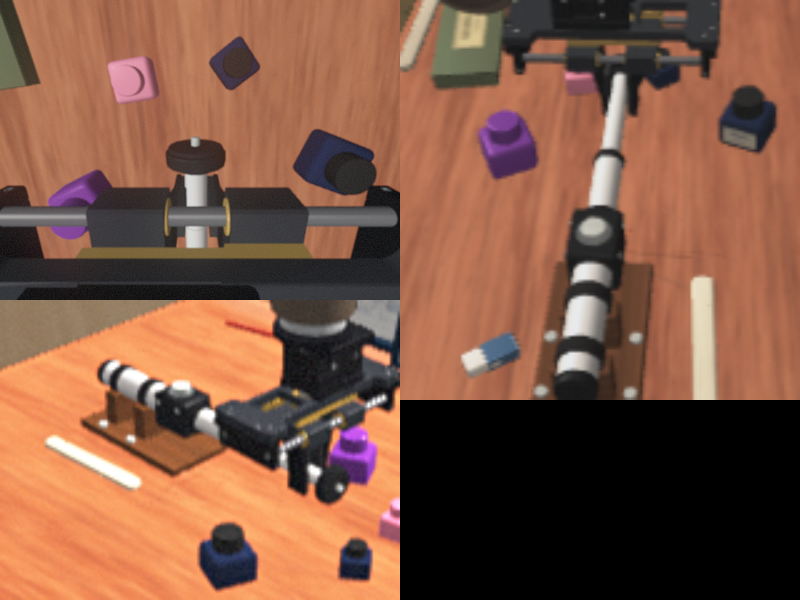

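The pole is at its final stop: 120 mm of travel, no further motion, and the pull force has risen to about 16 N. The pictures show the neck gripped behind the plate, the bottle upright to the side, and everything else in place.

```bash
python3 -c "
from station import env
print(env.job_done())"
```

```text
the job is handed in; nothing more can be done
None
```

The job is handed in: the ink bottle stands upright off to the side, the release button is fully down, and the gripper holds the pole by the neck at its final stop, about 120 mm out; no verdict came back.

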